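Check idler wheels for bearing play and lock out the worn ones

ROBOT

A 7-joint arm with a two-finger parallel gripper is mounted at the origin on a cart in front of the work surface, level with it; the furniture and walls round the work are solid. World frame = base frame: x ahead of the robot, y to its left, z up, the work surface at z = 0. Lengths are in m, angles in degrees, forces in N, time in s.
With the tool pointing down it reaches from about 0.425 to 0.875 m from the base axis. Payload 4.7 kg.
Tool frame: the origin (TCP) lies on the centre line of the jaws, within the pads' length; the fingertips stand 8 mm ahead of it and the grasp point (between the pads) lies 11 mm behind it; z points along the fingers, y is the direction in which the jaws open and shut (so a half turn about z gives the same grasp; the last joint's range is limited). The gripper opens to 87 mm and grips with 3 to 60 N. Pads are 19 mm wide; open, the fingers measure 117 mm over their backs; the gripper's body (75 mm by 190 mm) begins 51 mm behind the grasp point.
Start: joints at [-64.051, 18.392, -4.016, 83.108, 1.295, 78.541, -3.26], TCP at [0.276, 0.588, 0.231] pointing down, gripper open.
Joint ranges: [-163.93, 163.93], [-17.29, 119.83], [-79.2, 71.16], [3.27, 140.29], [-89.18, 269.18], [5.43, 117.66], [-154.24, 154.24]. Speed limits (degrees/s): [147.25, 147.25, 180, 180, 180, 180, 180].

INTERFACE

Orientations are given as [roll, pitch, yaw] about the fixed x, y, z axes, in that order (R = Rz(yaw) Ry(pitch) Rx(roll)).
In Python, from cell import env gives the robot as it stands. The module is installed in compiled form; this text tells all that it offers.
- The arm moves only by the tool move_arm, never from a script. Its argument "steps" is a list of rows, each a list of 2 entries, a list of its own where there are three numbers: the shift along the tool's x, y, z in m, then the turn about the tool's z in rad. A call has 1 to 20 rows; each row is the pose to reach, as a shift and turn from the pose commanded when the call began, along the tool's axes at that moment; what a row does not reach only later rows make up. A row lasts 1/8 s, in which the tool goes at most 62.5 mm and 10.7 degrees, less where a joint would pass 70% of its speed; a pose out of reach is approached as far as the arm can. A call with a gripper value outside its range is refused whole. "hand" is the closure, from -1 (fully open) to 1 (shut), set as the call begins (left out, the last holds). The fingers move at their own pace and stop on an object; "squeeze" is the grip in N (left out, the last holds). Time passes only in rows, so rows that repeat a pose let the fingers close. It gives the time, the measured TCP pose, the force and the opening at its end, in the units of the state.
- env.get_obs(): the state, without advancing time (a new reading comes with each control period).
- env.read_camera(name): name is "scene" or "top" or "wrist"; returns (picture, depth): 480x640x3 uint8, red, green, blue; 480x640 float32, m along the optical axis (not along the pixel's ray), 0 where there is no reading.
- env.calibration(name): a dict with "intrinsics" (3x3 intrinsics, pixels), "position" and "orientation" of the camera in the world; the wrist camera has in their place "mount" (4x4, takes a point from camera to tool coordinates, whose origin is the TCP and whose axes are the flange's). Camera axes: x right, y up, looking along -z (the intrinsics and any distortion apply to the point x, -y, -z); pixel columns grow to the right and rows downward; lengths in m; the calibration is good to about 2 mm. The wrist camera is an equidistant fisheye: a pixel r from the principal point sees the ray r / f radians off the axis. A picture is of the moment at which its call begins: read the wrist's pose just before it. calibration takes no time and is no camera call.
- env.sign_off(): hands the job in, once; it reports no verdict.
Trained networks look in the newest picture that a camera, given by its name, has taken for a name from the list of things; names that differ only in an ending like _2 or _b are one class to them, and where a whole thing is asked for, a point or a joint stands for the part that bears it (a point fixed in the world has none). Each returns a list of dicts, best first, with "conf" (0 to 1); they miss things now and then, are a little off and sometimes report something else, mostly with a low value. They report only what shows in the picture. A call takes as long as a camera call.
- env.cut_out(camera, query): "region" (480x640 bool, what is visible of it) and "uv" ([column, row] in pixels, amid what is visible of it).
The state is a dict: "time_s": time; "qpos": joint angles; "joint_velocities": joint speeds; "effort": joint torques, N m; "tool_pos": TCP position; "tool_rot": TCP orientation; "force": force on the tool from outside, world axes, zero at the start; "wrist_torque": the same for the moment, N m; "grip_width": finger opening in m.
Only numpy, scipy, OpenCV 4.12 (cv2) and the standard library are available. Lean on these libraries where they do the work, as an engineer would, in place of code of your own. Each camera call takes 0.05 s, during which the arm holds its last target. There are 200 camera calls.

TASK

Before anything else, zero the play recorder: push its recessed button fully in with the screwdriver's tip. Then rock every wheel on its stand side to side, to the stop both ways, to feel its bearing, and turn the selector of each wheel with a worn bearing (its rim top rocks about 10 mm each way, against 3 mm for a sound one) fully clockwise to out of service by pinching its two release tabs; leave the selectors of sound wheels alone. When that is done, push the recorder's button in with the screwdriver once more to store the check, and leave the screwdriver lying on the tool mat; do not disturb the reagent bottle or the tube rack.

Things in the scene. Friction and masses are not known exactly. Their poses are not given: they have to be found in the camera images.
- screwdriver: Clear-handled screwdriver, 193 mm long, used as the stylus, lying on the tool mat. Origin: middle of its length, on its underside (13 mm below the shaft axis as it lies). Its -y axis runs to the tip, +y to the handle. Fluted handle 20 mm wide, 27 mm high as it lies, from 22 to 96 mm along +y; shaft 6 mm thick.
- driver_tip (a point): Solid end of the screwdriver's shaft, on its axis, 88 mm from the origin toward -y (the thin blade seen beyond it, about 8 mm, gives no contact).
- driver_grip (a point): Point inside the screwdriver's handle, on its axis, 42 mm from the origin toward +y (130 mm behind the tip); a good place to grip across the 20 mm width.
- tool_mat: Fixed dark rubber mat 220 mm (its x) by 110 mm (its y), 3 mm thick, on the table. Origin: centre of its underside.
- button_hole (a point): Middle of the mouth of a 16 mm round hole in the front face of the recorder, a fixed grey box 110 mm deep, 100 wide, 75 high; 45 mm above the table. The point's x axis points straight into the hole (level, away from the robot). The white button, 13 mm wide, sits 5 mm inside, too deep for a finger.
- zero_button (a joint): Travel of the spring button in the recorder, 0 out to 0.005 m fully in; it takes about 1 N to start and 4 N to go fully in, and springs back.
- reagent_bottle: Bystander: small reagent bottle with black cap, 49 mm wide, 94 mm high, behind the stands. Origin: centre of its underside.
- tube_rack: Bystander: blue rack of small tubes, 62 by 200 by 47 mm. Origin: centre of its underside.
- stand_a: Idler stand; stands look alike, one may be absent (None). Heavy (6 kg) but loose: a push over 20 N at the rim tips it. Base 160 x 90 x 16 mm. Origin: centre of its underside; x away from the robot, z up. In its frame: wheel centre x +28, z 70 mm, axle along y; uprights beside it to z 78, y +-30 mm. Black selector knob: vertical axis at x -52 mm, 36 mm across, z 50 to 80 mm.
- wheel_a (a joint): Rocking of the white wheel (radius 48, width 16 mm, flat faces; rim top at z 118 mm) about the stand's x axis, rad: 0 upright, positive when its top leans to the stand's -y. It moves easily and stays where it is left. Stops: about +-0.07 with a sound bearing (rim top 3 mm each way), +-0.20 with a worn one (10 mm each way).
- pin_a_l (a joint): Brass drag pin low on the +y side of the wheel, m outward from its start; pushed out by the lower rim when the wheel top is rocked to -y, and stays out. About 0.0025 with the wheel at a sound bearing's stop, 0.008 at a worn one's.
- pin_a_r (a joint): The like drag pin on the -y side, pushed out when the top is rocked to +y.
- selector_a (a joint): Selector angle, rad: 0 in service (white pointer to the stand's -x), 1.05 fully turned = out of service; grows clockwise from above, stays where left. White release tabs, 16 mm wide, z 53 to 79 mm, at the knob's +-y sides (stand frame at 0), turn with it; outer faces 54 mm apart. Locked until both are pinched fully in (5 mm, 3 to 6 N each) and held for the first 0.6 rad.
- stand_b: Idler stand; stands look alike, one may be absent (None). Heavy (6 kg) but loose: a push over 20 N at the rim tips it. Base 160 x 90 x 16 mm. Origin: centre of its underside; x away from the robot, z up. In its frame: wheel centre x +28, z 70 mm, axle along y; uprights beside it to z 78, y +-30 mm. Black selector knob: vertical axis at x -52 mm, 36 mm across, z 50 to 80 mm.
- wheel_b (a joint): Rocking of the white wheel (radius 48, width 16 mm, flat faces; rim top at z 118 mm) about the stand's x axis, rad: 0 upright, positive when its top leans to the stand's -y. It moves easily and stays where it is left. Stops: about +-0.07 with a sound bearing (rim top 3 mm each way), +-0.20 with a worn one (10 mm each way).
- pin_b_l (a joint): Brass drag pin low on the +y side of the wheel, m outward from its start; pushed out by the lower rim when the wheel top is rocked to -y, and stays out. About 0.0025 with the wheel at a sound bearing's stop, 0.008 at a worn one's.
- pin_b_r (a joint): The like drag pin on the -y side, pushed out when the top is rocked to +y.
- selector_b (a joint): Selector angle, rad: 0 in service (white pointer to the stand's -x), 1.05 fully turned = out of service; grows clockwise from above, stays where left. White release tabs, 16 mm wide, z 53 to 79 mm, at the knob's +-y sides (stand frame at 0), turn with it; outer faces 54 mm apart. Locked until both are pinched fully in (5 mm, 3 to 6 N each) and held for the first 0.6 rad.
- stand_c: Idler stand; stands look alike, one may be absent (None). Heavy (6 kg) but loose: a push over 20 N at the rim tips it. Base 160 x 90 x 16 mm. Origin: centre of its underside; x away from the robot, z up. In its frame: wheel centre x +28, z 70 mm, axle along y; uprights beside it to z 78, y +-30 mm. Black selector knob: vertical axis at x -52 mm, 36 mm across, z 50 to 80 mm.
- wheel_c (a joint): Rocking of the white wheel (radius 48, width 16 mm, flat faces; rim top at z 118 mm) about the stand's x axis, rad: 0 upright, positive when its top leans to the stand's -y. It moves easily and stays where it is left. Stops: about +-0.07 with a sound bearing (rim top 3 mm each way), +-0.20 with a worn one (10 mm each way).
- pin_c_l (a joint): Brass drag pin low on the +y side of the wheel, m outward from its start; pushed out by the lower rim when the wheel top is rocked to -y, and stays out. About 0.0025 with the wheel at a sound bearing's stop, 0.008 at a worn one's.
- pin_c_r (a joint): The like drag pin on the -y side, pushed out when the top is rocked to +y.
- selector_c (a joint): Selector angle, rad: 0 in service (white pointer to the stand's -x), 1.05 fully turned = out of service; grows clockwise from above, stays where left. White release tabs, 16 mm wide, z 53 to 79 mm, at the knob's +-y sides (stand frame at 0), turn with it; outer faces 54 mm apart. Locked until both are pinched fully in (5 mm, 3 to 6 N each) and held for the first 0.6 rad.

How it is judged (in metres and radians):
On the way, in this order (a step that is already met when the one before it is completed fails the run):
1. the recorder button is pushed in with the screwdriver, before any wheel is rocked or selector turned (value of joint zero_button above 0.0035 m and contact force between screwdriver and anything else above 0.5 N and distance between driver_tip and button_hole below 0.016 m and value of joint each of pin_a_l, pin_a_r, pin_b_l, pin_b_r, pin_c_l, pin_c_r below 0.0012 m and value of joint each of selector_a, selector_b, selector_c below 0.15 rad), for 0.1 s.
2. every wheel has been rocked to its stop both ways (both drag pins pushed out) (value of joint each of pin_a_l, pin_a_r, pin_c_l, pin_c_r above 0.006 m and value of joint each of pin_b_l, pin_b_r above 0.0014 m), for 0.1 s.
3. with every selector as it should be, the recorder button is pushed in with the screwdriver again (all of step 2 and value of joint zero_button above 0.0035 m and contact force between screwdriver and anything else above 0.5 N and distance between driver_tip and button_hole below 0.016 m and value of joint each of selector_a, selector_c above 0.9 rad and value of joint selector_b below 0.15 rad), for 0.1 s.
At the end, for the whole second after the job is handed in: Drag pins of every present wheel pushed out both sides (6 mm or more if worn, 1.4 mm if sound); worn wheels' selectors past 0.9 rad, sound ones' below 0.15 rad; screwdriver lying flat, at rest, its middle over the mat; button out (all of step 2 and value of joint each of selector_a, selector_c above 0.9 rad and value of joint selector_b below 0.15 rad and x of screwdriver in the frame of tool_mat between -0.09 and 0.09 m and y of screwdriver in the frame of tool_mat between -0.055 and 0.055 m and height (world z) of screwdriver below 0.035 m and angle between screwdriver's own y axis and vertical between 1.4 and 1.74 rad and linear speed of screwdriver below 0.02 m/s and value of joint zero_button below 0.001 m); the robot touches nothing.
It fails at once if the reagent bottle is knocked away or over (distance of reagent_bottle from where it was at the start of the episode above 0.03 m or angle between reagent_bottle's own z axis and vertical above 0.4 rad).
It fails at once if the tube rack is knocked away or over (distance of tube_rack from where it was at the start of the episode above 0.03 m or angle between tube_rack's own z axis and vertical above 0.4 rad).
Of stand_a, stand_b, stand_c only 2 to 3 are there at a start; the rules pass over those that are not, and their reading is None.
At some moment in a run one of screwdriver may be knocked a few centimetres aside while the robot is not near it.
Once in a run the grip may slacken for a moment while it holds something.
It also fails if it takes over 210 s, if anything falls off the work surface, if the arm or the gripper's body presses on something with over 40 N, if the wrist force passes 120 N, or if a joint passes its speed limit or range.

## Working session

There is one attempt and no reset: what is moved stays moved. The work goes in short steps, Python scripts to look and compute and a tool call to move; the robot and the scene stay as the last step left them, time stands still between calls to the robot, and variables do not carry over. Pictures are saved under pics/ and viewed, about 12 in all and at most 16, crops included, and the job is handed in when it is done.

Besides the shell and the picture viewer there is one more tool, called after ">>>" by a JSON object that holds its "method" and its "body". move_arm: Moves the arm, as the interface text tells. Its arguments: {"type":"object","properties":{"steps":{"type":"array"},"hand":{"type":"number"},"squeeze":{"type":"number"}},"required":["steps"]}

```bash
mkdir -p pics; cat > h.py <<'E'
import numpy as np,cv2
from cell import env
from scipy.spatial.transform import Rotation as R
def rot(o):
    o=np.array(o,float)
    if o.shape==(3,3): return o
    if o.size==4: return R.from_quat(o).as_matrix()
    return R.from_euler('xyz',o,degrees=True).as_matrix()
def cloud(cam,depth):
    c=env.calibration(cam);K=np.array(c['intrinsics'])
    v,u=np.mgrid[0:480,0:640]
    x=(u-K[0,2])/K[0,0];y=(v-K[1,2])/K[1,1]
    P=np.stack([x*depth,-y*depth,-depth],-1)
    return P@rot(c['orientation']).T+np.array(c['position'])
def save(n,p): cv2.imwrite('pics/'+n+'.png',p[...,::-1])
E
python3 - <<'E'
from h import *
print(env.get_obs())
for c in('scene','top','wrist'):
    print(c,env.calibration(c))
a,da=env.read_camera('scene');save('scene0',a)
b,db=env.read_camera('top');save('top0',b)
np.savez('d0',a=a,da=da,b=b,db=db)
E
```

```text
{'time_s': 0.0, 'qpos': array([-64.05042685,  18.43800403,  -4.01505541,  83.17478967,
         1.29610736,  78.53974276,  -3.26062621]), 'joint_velocities': array([-0.07935219, -0.09317669, -0.16831335, -0.02714195, -0.11788608,
       -0.05395979, -0.01550303]), 'effort': array([-7.92085621e-05, -4.91299760e+01, -4.03940929e-01, -3.12528670e+01,
       -6.38210122e-02,  4.38462349e-02,  1.83838997e-04]), 'tool_pos': array([0.27598848, 0.5879119 , 0.22947438]), 'tool_rot': array([-1.79892765e+02,  6.94777843e-03,  1.54859323e+02]), 'force': array([ 0.26654798, -0.15714896,  0.13585022]), 'wrist_torque': array([0.08206966, 0.06285353, 0.0230348 ]), 'grip_width': 0.08676510431330832}
scene {'intrinsics': array([[578.15566195,   0.        , 319.10854762],
       [  0.        , 578.15566195, 238.51972867],
       [  0.        ,   0.        ,   1.        ]]), 'position': array([0.06100931, 0.4166927 , 0.56755025]), 'orientation': array([  58.81028311,    0.371952  , -136.22459239])}
top {'intrinsics': array([[499.35324594,   0.        , 320.17337817],
       [  0.        , 499.35324594, 244.04172242],
       [  0.        ,   0.        ,   1.        ]]), 'position': array([ 0.53521297, -0.13708399,  0.92311015]), 'orientation': array([  3.65337348,   0.22612727, -91.67947168])}
wrist {'intrinsics': array([[371.64829954,   0.        , 321.7242093 ],
       [  0.        , 371.64829954, 232.34960181],
       [  0.        ,   0.        ,   1.        ]]), 'mount': array([[ 1.37229421e-03,  9.66915869e-01,  2.55091786e-01,
         6.88737249e-02],
       [ 9.99999000e-01, -1.41424027e-03, -1.89793551e-05,
         2.93382738e-04],
       [ 3.42409638e-04,  2.55091557e-01, -9.66916843e-01,
        -1.53992306e-01],
       [ 0.00000000e+00,  0.00000000e+00,  0.00000000e+00,
         1.00000000e+00]])}
```

View pics/top0.png

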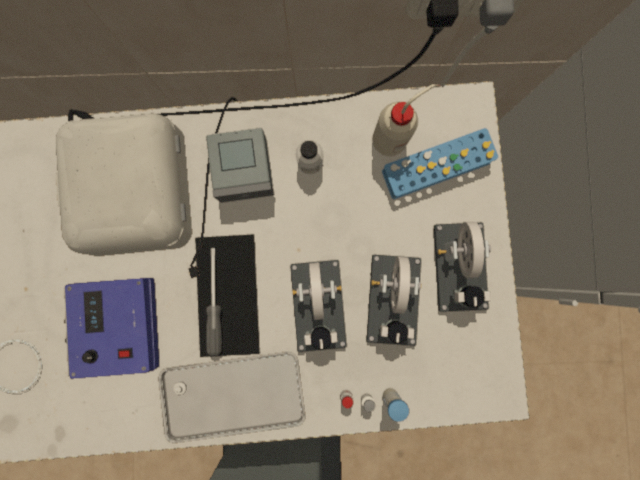

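View pics/scene0.png

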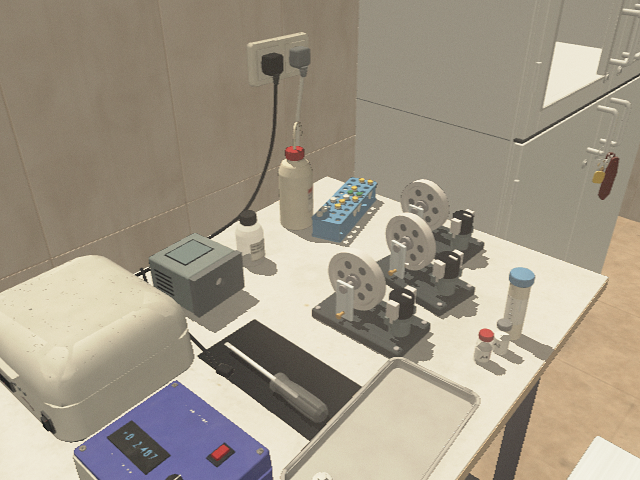

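The top view shows the robot below and +x pointing up. The recorder is at about (240,163), the screwdriver at (213,300) with its tip up, and the stands at columns 318, 396 and 465. Next I'll measure these from depth.

```bash
python3 - <<'E'
from h import *
env.read_camera('top')
d=np.load('d0.npz');P=cloud('top',d['db'])
def rect(m):
    r=cv2.minAreaRect((P[m][:,:2]*1000).astype(np.float32)); return np.round(r[0],1),np.round(r[1],1),round(r[2],1)
tb=P[430:440,500:520];print('table z',np.median(tb[...,2]))
for q in['screwdriver','tool_mat','stand_a','wheel_a','selector_a','zero_button','reagent_bottle','tube_rack']:
    for o in env.cut_out('top',q):
        m=o['region']&(d['db']>0);
        if m.sum()<10: continue
        z=P[m][:,2];print(q,round(o['conf'],2),np.round(o['uv']),m.sum(),rect(m),'z',np.round(np.percentile(z,[2,50,98])*1000))
        np.save(f"m_{q}_{int(o['uv'][0])}",m)
        if q=='selector_a':
            t=m&(P[...,2]>.05);print('   top',rect(t))
# recorder box
b=np.zeros((480,640),bool);b[115:205,200:285]=1
for lo,hi in((.065,.09),(.02,.065)):
    m=b&(P[...,2]>lo)&(P[...,2]<hi);print('rec',m.sum(),rect(m))
E
```

```text
table z -0.7312404021977236
screwdriver 0.92 [213. 327.] 907 (array([494.8,  58.9]), array([ 28.2, 190. ]), 87.7) z [ 3. 25. 31.]
tool_mat 0.75 [231. 290.] 6330 (array([504.9,  39.1]), array([224. , 114.6]), 1.9) z [-1.  3.  7.]
stand_a 0.84 [463. 267.] 4540 (array([ 545.5, -396.5]), array([164.1, 102.4]), 0.4) z [  9.  18. 116.]
stand_a 0.62 [318. 308.] 4450 (array([ 480.4, -128.3]), array([164.1,  94. ]), 3.3) z [ 11.  16. 117.]
stand_a 0.56 [395. 302.] 4301 (array([ 489.2, -265.9]), array([ 89.6, 161.6]), 84.1) z [ 12.  17. 116.]
wheel_a 0.83 [317. 291.] 629 (array([ 510.8, -125.8]), array([97.4, 25.7]), 4.0) z [ 17. 109. 119.]
wheel_a 0.8 [404. 283.] 894 (array([ 514. , -272.4]), array([98.7, 32.1]), 0.3) z [ 31. 101. 118.]
wheel_a 0.57 [473. 250.] 1261 (array([ 571.7, -404.3]), array([52.2, 96.1]), 89.5) z [ 16.  88. 118.]
selector_a 0.79 [470. 297.] 554 (array([ 494.5, -404.5]), array([35. , 80.6]), 6.5) z [51. 78. 82.]
   top (array([ 493. , -391.2]), array([34.7, 54.1]), 13.6)
selector_a 0.68 [321. 337.] 489 (array([ 430.7, -131.7]), array([34.8, 50.5]), 28.0) z [66. 79. 83.]
   top (array([ 430.7, -131.7]), array([34.8, 50.5]), 28.0)
selector_a 0.67 [394. 333.] 541 (array([ 435.6, -263.3]), array([59.9, 35.4]), 61.6) z [44. 79. 82.]
   top (array([ 437.1, -260.3]), array([53.1, 35.4]), 87.0)
reagent_bottle 0.83 [308. 158.] 783 (array([ 756.3, -117.2]), array([65.9, 47.8]), 23.5) z [ 0. 69. 96.]
tube_rack 0.74 [437. 164.] 4053 (array([ 738. , -360.1]), array([ 69.4, 211.3]), 18.8) z [-0. 38. 46.]
rec 3658 (array([735.8,   2.4]), array([111.3, 100.3]), 6.4)
rec 364 (array([711.3, -26.5]), array([ 72.6, 145. ]), 52.5)
```

```bash
python3 - <<'E'
from h import *
d=np.load('d0.npz');P=cloud('scene',d['da'])
a=d['a'];T=cloud('top',d['db'])
cv2.imwrite('pics/hole.png',cv2.resize(a[225:320,140:255,::-1],None,fx=6,fy=6,interpolation=cv2.INTER_CUBIC))
g=cv2.cvtColor(a,cv2.COLOR_RGB2GRAY)
# front face plane: points with x 0.66-0.70,z .01-.07
m=np.zeros(g.shape,bool);m[225:320,140:255]=1
m&=(P[...,2]>.012)&(P[...,2]<.065)&(P[...,0]>.66)&(P[...,0]<.71)&(abs(P[...,1])<.06)
q=P[m];c=q.mean(0)
A=np.c_[q[:,1],np.ones(len(q))]
for _ in range(5):
    s=np.linalg.lstsq(A,q[:,0],rcond=None)[0];r=abs(A@s-q[:,0]);k=r<.004;A=A[k];q=q[k]
print('face x=%.4f*y+%.4f yaw %.2f'%(s[0],s[1],-np.degrees(np.arctan(s[0]))),len(q),'y',q[:,1].min(),q[:,1].max(),'z',q[:,2].min(),q[:,2].max())
print(P[283,221],P[275,205],P[285,235])
# top-down rect of base etc
def fit(m,lo,hi):
    k=m&(T[...,2]>lo)&(T[...,2]<hi); p=(T[k][:,:2]*1000).astype(np.float32);r=cv2.minAreaRect(p);return [np.round(x,1) for x in r]
import glob
for f in sorted(glob.glob('m_stand*')): print(f,fit(np.load(f),.008,.022))
for f in sorted(glob.glob('m_wheel*')):
    k=np.load(f)&(T[...,2]>.105);p=T[k][:,:2];print(f,p.mean(0),cv2.minAreaRect((p*1000).astype(np.float32)))
for f in sorted(glob.glob('m_sel*')):
    k=np.load(f)&(T[...,2]>.072);print(f,fit(k,.07,.09),len(T[k]))
k=np.load(glob.glob('m_screw*')[0]);p=T[k]
for lo,hi in((.40,.42),(.42,.44),(.44,.46),(.46,.475),(.50,.52),(.52,.54),(.54,.56),(.56,.58),(.58,.60)):
    w=p[(p[:,0]>lo)&(p[:,0]<hi)]
    if len(w):print(lo,np.round([w[:,1].min(),w[:,1].mean(),w[:,1].max(),w[:,2].max()],4))
print('x ext',p[:,0].min(),p[:,0].max())
E
```

```text
face x=-0.0633*y+0.6836 yaw 3.62 826 y -0.05497806303731145 0.04671848686567043 z 0.012047255262985224 0.06495970840742837
[ 0.68983004 -0.01092556  0.03626895] [0.68059972 0.0220981  0.07272265] [ 0.68472195 -0.03364249  0.02298965]
m_stand_a_318.npy [array([ 481.8, -128.5]), array([160.2,  90. ]), np.float64(3.5)]
m_stand_a_395.npy [array([ 488.3, -265.8]), array([ 89.6, 159.6]), np.float64(84.1)]
m_stand_a_463.npy [array([ 544.5, -390.8]), array([160.2,  90.6]), np.float64(0.8)]
m_wheel_a_317.npy [ 0.51046998 -0.1270018 ] ((510.89990234375, -127.00150299072266), (66.64561462402344, 15.940217018127441), 3.6476075649261475)
m_wheel_a_403.npy [ 0.51636976 -0.26844837] ((516.4484252929688, -268.6584777832031), (15.848289489746094, 64.93275451660156), 84.58248901367188)
m_wheel_a_473.npy [ 0.57275881 -0.39011258] ((572.850830078125, -390.8473205566406), (66.89817810058594, 17.226346969604492), 0.9741573333740234)
m_selector_a_321.npy [array([ 430.7, -131.8]), array([34.8, 50.3]), np.float64(29.2)] 471
m_selector_a_394.npy [array([ 436.9, -260.6]), array([52.4, 34.9]), np.float64(89.2)] 481
m_selector_a_470.npy [array([ 492.5, -391.8]), array([34. , 53.8]), np.float64(1.8)] 486
0.4 [0.0479 0.0587 0.0768 0.0325]
0.42 [0.0477 0.0581 0.0723 0.0317]
0.44 [0.0482 0.0584 0.0719 0.0318]
0.46 [0.049  0.059  0.0721 0.0304]
0.5 [0.0583 0.0607 0.0634 0.0222]
0.52 [0.0579 0.0615 0.0682 0.0225]
0.54 [0.0581 0.0603 0.0626 0.0225]
0.56 [0.0579 0.06   0.0622 0.0217]
0.58 [0.058  0.0602 0.0622 0.018 ]
x ext 0.4001687031587954 0.5899459154000191
```

View pics/hole.png

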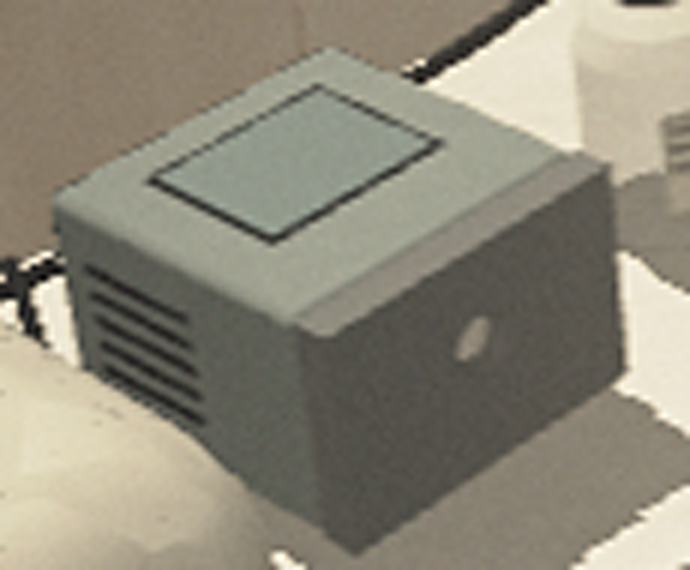

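The button shows at scene pixel (219,281), roughly centred on the recorder's face. The stand poses agree with each other on base, wheel and knob. Now I'll work out the hole position and the first move.

```bash
cat > go.py <<'E'
import sys
from h import *
def go(x,y,z,yaw):
    o=env.get_obs();Rt=rot(o['tool_rot']);s=Rt.T@(np.array([x,y,z])-o['tool_pos'])
    dy=(-(yaw-o['tool_rot'][2])+180)%360-180
    print('pos',o['tool_pos'].round(4),'rot',o['tool_rot'].round(2),'F',o['force'].round(1),'w',round(o['grip_width'],4),'t',round(o['time_s'],2),'q7',o['qpos'][6].round(1))
    print('shift',s.round(4).tolist(),'turn',round(np.radians(dy),4))
if __name__=='__main__': go(*map(float,sys.argv[1:5]))
E
python3 - <<'E'
from h import *
d=np.load('d0.npz');P=cloud('scene',d['da']);print('btn',P[279:284,217:222].reshape(-1,3).mean(0))
c=env.calibration('scene');K=c['intrinsics'];r=rot(c['orientation'])@np.array([(218.8-K[0,2])/K[0,0],-(281.3-K[1,2])/K[1,1],-1])
p=np.array(c['position']);print('ray z=.045',p+r*(.045-p[2])/r[2])
T=cloud('top',d['db']);m=np.zeros((480,640),bool);m[115:205,200:285]=1;m&=(T[...,2]>.07)&(T[...,2]<.085);print(cv2.minAreaRect((T[m][:,:2]*1000).astype(np.float32)))
q=T[m];
from scipy.optimize import minimize
E
python3 go.py 0.453 0.0583 0.10 180.8
```

```text
btn [ 0.68756724 -0.0061271   0.04370712]
ray z=.045 [ 0.68561813 -0.00436901  0.045     ]
((735.4762573242188, 2.396442413330078), (110.23657989501953, 100.14183807373047), 6.378591537475586)
pos [0.2762 0.5884 0.2306] rot [180.     0.   154.86] F [-0.6 -0.7 -0.9] w 0.087 t 0.55 q7 -3.3
shift [-0.3853, -0.4048, 0.1306] turn -0.4527
```

>>> {"method": "move_arm", "body": {"steps": [[[-0.385, -0.405, 0], -0.453], [[-0.385, -0.405, 0], -0.453], [[-0.385, -0.405, 0], -0.453], [[-0.385, -0.405, 0], -0.453], [[-0.385, -0.405, 0], -0.453], [[-0.385, -0.405, 0], -0.453], [[-0.385, -0.405, 0], -0.453], [[-0.385, -0.405, 0], -0.453], [[-0.385, -0.405, 0], -0.453], [[-0.385, -0.405, 0], -0.453], [[-0.385, -0.405, 0], -0.453], [[-0.385, -0.405, 0.05], -0.453], [[-0.385, -0.405, 0.1], -0.453], [[-0.385, -0.405, 0.1], -0.453], [[-0.385, -0.405, 0.1], -0.453], [[-0.385, -0.405, 0.1], -0.453]], "hand": -1, "squeeze": 25}}

```text
time_s: 2.55
tool_pos: [0.4543, 0.0591, 0.1329]
tool_rot: [179.9, 0.2, -179.1]
force: [1.2, -0.6, 0.8]
grip_width: 0.0868
```

```bash
cat >> h.py <<'E'
def wproj(pts,o=None):
    o=o or env.get_obs();c=env.calibration('wrist');K=c['intrinsics'];M=np.array(c['mount'])
    q=(np.atleast_2d(pts)-o['tool_pos'])@rot(o['tool_rot']); q=(q-M[:3,3])@M[:3,:3]
    x,y,z=q[:,0],-q[:,1],-q[:,2];th=np.arctan2(np.hypot(x,y),z);k=th/np.hypot(x,y)*K[0,0]
    return np.c_[K[0,2]+k*x,K[1,2]+k*y]
def wcloud(depth,o):
    c=env.calibration('wrist');K=c['intrinsics'];M=np.array(c['mount'])
    v,u=np.mgrid[0:480,0:640];x=(u-K[0,2])/K[0,0];y=(v-K[1,2])/K[0,0];r=np.hypot(x,y)+1e-9
    t=np.tan(np.minimum(r,1.5))/r
    P=np.stack([x*t*depth,-y*t*depth,-depth],-1)@M[:3,:3].T+M[:3,3]
    return P@rot(o['tool_rot']).T+o['tool_pos']
E
python3 - <<'E'
from h import *
o=env.get_obs();p,d=env.read_camera('wrist');save('w1',p)
print(o['tool_pos'],o['tool_rot'],wproj([[.453,.0583,.016],[.583,.0603,.016]],o))
P=wcloud(d,o)
for s in env.cut_out('wrist','screwdriver')[:2]:
    m=s['region']&(d>0);q=P[m];print(s['conf'],s['uv'],m.sum())
    for x in np.arange(.39,.6,.015):
        w=q[(q[:,0]>x)&(q[:,0]<x+.015)]
        if len(w)>3:print(round(x,3),np.round([w[:,1].min(),np.median(w[:,1]),w[:,1].max(),w[:,2].max()],4),len(w))
    print(q[:,0].min(),q[:,0].max())
E
python3 go.py 0.453 0.0583 0.014 180.8
```

```text
[0.45432332 0.05905709 0.13285836] [ 179.92719897    0.22682158 -179.13705441] [[320.55261964 226.68642647]
 [320.57159539 369.93738891]]
0.93 [322.3, 221.0] 4243
0.39 [0.0493 0.0599 0.0707 0.0295] 222
0.405 [0.0472 0.0595 0.0726 0.0311] 733
0.42 [0.0473 0.0597 0.0747 0.0308] 742
0.435 [0.046  0.0599 0.0749 0.0308] 712
0.45 [0.046  0.0594 0.072  0.0305] 620
0.465 [0.0467 0.0596 0.0721 0.0309] 623
0.48 [0.0462 0.0598 0.0721 0.0302] 273
0.495 [0.0562 0.0595 0.0627 0.0202] 135
0.51 [0.0562 0.0562 0.0563 0.0035] 7
0.54 [0.0568 0.0594 0.0619 0.0201] 71
0.555 [0.0569 0.0595 0.0622 0.0204] 102
0.39969530083322363 0.5711071119239898
pos [0.4539 0.0587 0.1323] rot [ 179.94    0.18 -179.17] F [ 0.3 -0.1 -0.7] w 0.0872 t 2.65 q7 79.8
shift [0.0012, -0.0005, 0.1183] turn 0.0005
```

View pics/w1.png

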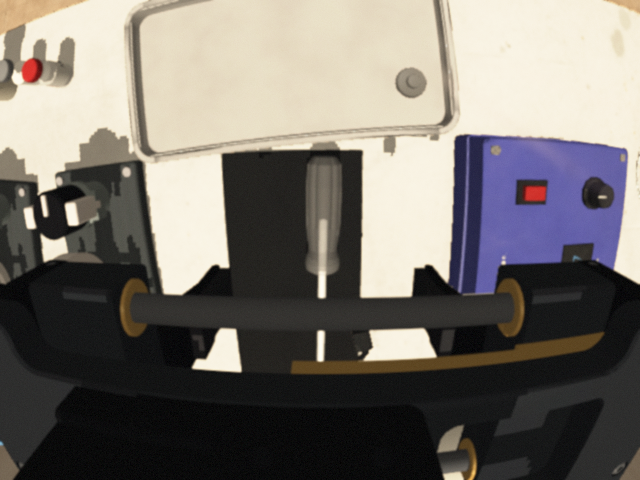

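The wrist view shows the handle centred between the fingers, at (322,220), with its shaft pointing straight down-image. I'll go down and grip.

>>> {"method": "move_arm", "body": {"steps": [[[0.001, 0, 0.05], 0], [[0.001, 0, 0.1], 0], [[0.001, 0, 0.118], 0], [[0.001, 0, 0.118], 0], [[0.001, 0, 0.118], 0]], "hand": -1}}

```text
time_s: 3.28
tool_pos: [0.4525, 0.0585, 0.0132]
tool_rot: [180.0, 0.1, -179.2]
force: [0.6, -0.5, 0.5]
grip_width: 0.087
```

>>> {"method": "move_arm", "body": {"steps": [[[0, 0, 0], 0], [[0, 0, 0], 0], [[0, 0, 0], 0], [[0, 0, 0], 0], [[0, 0, 0], 0], [[0, 0, 0], 0], [[0, 0, 0], 0], [[0, 0, 0], 0]], "hand": 1, "squeeze": 40}}

```text
time_s: 4.28
tool_pos: [0.4516, 0.0583, 0.0126]
tool_rot: [180.0, 0.0, -179.2]
force: [-0.7, -0.3, -0.4]
grip_width: 0.0199
```

```bash
python3 go.py 0.5264 0.0064 0.0416 173.9
```

```text
pos [0.4516 0.0583 0.0126] rot [ 180.      0.   -179.18] F [-0.7 -0.3 -0.4] w 0.0199 t 4.28 q7 83.8
shift [-0.074, -0.0529, -0.0291] turn 0.1207
```

>>> {"method": "move_arm", "body": {"steps": [[[0, 0, -0.02], 0], [[0, 0, -0.029], 0], [[-0.03, -0.02, -0.029], 0.06], [[-0.055, -0.04, -0.029], 0.12], [[-0.074, -0.053, -0.029], 0.121], [[-0.074, -0.053, -0.029], 0.121], [[-0.074, -0.053, -0.029], 0.121], [[-0.074, -0.053, -0.029], 0.121]]}}

```text
time_s: 5.28
tool_pos: [0.5255, 0.0072, 0.0414]
tool_rot: [180.0, -0.0, 174.0]
force: [-0.3, -0.0, -0.8]
grip_width: 0.0194
```

```bash
cat > tip.py <<'E'
from h import *
import sys
o=env.get_obs();print(o['tool_pos'].round(4),o['tool_rot'].round(2),round(o['grip_width'],4))
t,dt=env.read_camera('top');P=cloud('top',dt)
s,ds=env.read_camera('scene');Q=cloud('scene',ds)
cv2.imwrite('pics/'+sys.argv[1]+'.png',np.hstack([cv2.resize(t[180:280,170:290,::-1],None,fx=3.3,fy=4),cv2.resize(s[230:330,140:260,::-1],None,fx=3.3,fy=4)]))
for n,X,img in(('top',P,t),('scene',Q,s)):
    m=(X[...,2]>.03)&(X[...,2]<.06)&(X[...,0]>.56)&(X[...,0]<.69)&(abs(X[...,1])<.04)
    q=X[m]
    for x in np.arange(.58,.68,.01):
        w=q[(q[:,0]>=x)&(q[:,0]<x+.01)]
        if len(w):print(n,round(x,3),w.mean(0).round(4),len(w),'ymin/max',w[:,1].min().round(4),w[:,1].max().round(4),'z',w[:,2].max().round(4),w[:,0].max().round(4))
E
python3 tip.py tip1
```

```text
[0.5255 0.0072 0.0414] [ 1.7997e+02 -5.0000e-02  1.7395e+02] 0.0194
top 0.58 [0.5847 0.001  0.0475] 18 ymin/max -0.0014 0.0047 z 0.0501 0.5898
top 0.59 [ 5.951e-01 -1.000e-04  4.680e-02] 20 ymin/max -0.0028 0.0026 z 0.0511 0.5991
top 0.6 [ 0.6048 -0.0013  0.0468] 19 ymin/max -0.0035 0.0023 z 0.0497 0.6097
top 0.61 [ 0.6156 -0.0026  0.0469] 22 ymin/max -0.0057 0.0005 z 0.0492 0.6199
top 0.62 [ 0.6253 -0.0036  0.0467] 15 ymin/max -0.0056 -0.0015 z 0.0489 0.6289
top 0.63 [ 0.6348 -0.0048  0.0464] 23 ymin/max -0.0077 -0.0015 z 0.0496 0.6394
top 0.64 [ 0.6447 -0.0059  0.0472] 15 ymin/max -0.0077 -0.0038 z 0.0503 0.6483
top 0.65 [ 0.6547 -0.0066  0.045 ] 24 ymin/max -0.0097 -0.0034 z 0.0475 0.6594
top 0.66 [ 0.6619 -0.0076  0.0446] 6 ymin/max -0.0094 -0.0056 z 0.046 0.663
top 0.67 [0.6782 0.023  0.0445] 63 ymin/max 0.005 0.04 z 0.0595 0.68
top 0.68 [ 0.6827 -0.0163  0.0439] 79 ymin/max -0.0394 0.0087 z 0.0594 0.6853
scene 0.58 [0.5858 0.0019 0.0442] 3 ymin/max 0.0014 0.0026 z 0.0451 0.5887
scene 0.59 [0.5947 0.0012 0.0445] 3 ymin/max 0.0005 0.0017 z 0.0453 0.5975
scene 0.67 [0.6786 0.0336 0.0451] 101 ymin/max -0.0018 0.0399 z 0.0599 0.6799
scene 0.68 [ 0.6845 -0.0167  0.0509] 224 ymin/max -0.0399 0.0372 z 0.06 0.6893
```

View pics/tip1.png

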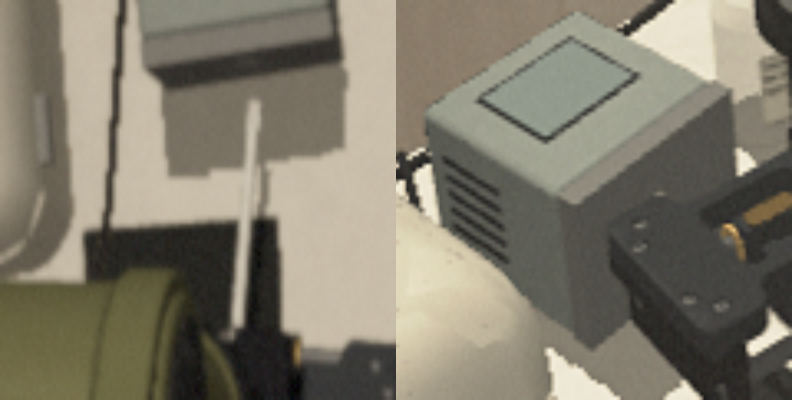

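Top view: the shaft tip is at about (247,205), in line with the hole at (245,195). I'll advance along the hole axis.

>>> {"method": "move_arm", "body": {"steps": [[[-0.0137, 0.003, 0], 0], [[-0.0273, 0.006, 0], 0], [[-0.0302, 0.0067, 0], 0], [[-0.0302, 0.0067, 0], 0]]}}

```text
time_s: 5.88
tool_pos: [0.5569, 0.0097, 0.0412]
tool_rot: [-180.0, -0.1, 173.9]
force: [-1.7, 0.2, -0.0]
grip_width: 0.0199
```

>>> {"method": "move_arm", "body": {"steps": [[[-0.002, 0.0004, 0], 0], [[-0.004, 0.0009, 0], 0], [[-0.0049, 0.0011, 0], 0], [[-0.0049, 0.0011, 0], 0]]}}

```text
time_s: 6.38
tool_pos: [0.5608, 0.0102, 0.0411]
tool_rot: [-180.0, -0.2, 173.9]
force: [-5.9, 0.4, 0.7]
grip_width: 0.0196
```

>>> {"method": "move_arm", "body": {"steps": [[[-0.0015, 0.0003, 0], 0], [[-0.0025, 0.0005, 0], 0], [[-0.0025, 0.0005, 0], 0], [[-0.0025, 0.0005, 0], 0]]}}

```text
time_s: 6.88
tool_pos: [0.5611, 0.0101, 0.0405]
tool_rot: [-180.0, -0.4, 173.8]
force: [-9.6, -0.9, 3.0]
grip_width: 0.0194
```

The force climbed from 1.7 to 6 to 9.6 N against a hard stop, so the button was fully in. Next I'll retract and put the driver back on the mat.

>>> {"method": "move_arm", "body": {"steps": [[[0.012, -0.0026, 0], 0], [[0.025, -0.0055, 0], 0], [[0.039, -0.0086, 0], 0], [[0.05, -0.01, 0], 0], [[0.05, -0.01, 0], 0]]}}

```text
time_s: 7.5
tool_pos: [0.5133, 0.0061, 0.0418]
tool_rot: [180.0, 0.0, 173.9]
force: [0.3, 0.8, -0.4]
grip_width: 0.0194
```

```bash
python3 go.py 0.456 0.052 0.0416 180.0
```

```text
pos [0.5133 0.0061 0.0418] rot [1.7996e+02 2.0000e-02 1.7389e+02] F [ 0.3  0.8 -0.4] w 0.0194 t 7.5 q7 86.0
shift [0.0618, 0.0396, 0.0002] turn -0.1066
```

>>> {"method": "move_arm", "body": {"steps": [[[0.03, 0.02, 0], -0.05], [[0.062, 0.04, 0], -0.107], [[0.062, 0.04, 0], -0.107], [[0.062, 0.04, 0.015], -0.107], [[0.062, 0.04, 0.026], -0.107], [[0.062, 0.04, 0.0285], -0.107], [[0.062, 0.04, 0.0285], -0.107], [[0.062, 0.04, 0.0285], -0.107]]}}

```text
time_s: 8.5
tool_pos: [0.4566, 0.0517, 0.0127]
tool_rot: [-180.0, -0.0, 180.0]
force: [-0.3, -0.3, 0.9]
grip_width: 0.0195
```

>>> {"method": "move_arm", "body": {"steps": [[[0, 0, 0], 0], [[0, 0, 0], 0], [[0, 0, 0], 0], [[0, 0, 0], 0], [[0, 0, 0], 0], [[0, 0, -0.05], 0], [[0, 0, -0.1], 0], [[0, 0, -0.15], 0], [[0, 0, -0.16], 0], [[0, 0, -0.16], 0]], "hand": -1}}

```text
time_s: 9.75
tool_pos: [0.4566, 0.0524, 0.1732]
tool_rot: [180.0, 0.1, -180.0]
force: [-0.1, 0.3, -0.0]
grip_width: 0.087
```

```bash
python3 - <<'E'
from h import *
t,dt=env.read_camera('top');P=cloud('top',dt);save('top1',t)
for s in env.cut_out('top','screwdriver')[:1]:
    q=P[s['region']];print(s['conf'],s['uv'],q[:,0].min(),q[:,0].max(),q[:,1].mean(),np.percentile(q[:,2],98))
E
python3 go.py 0.509 -0.127 0.175 183.5
```

```text
0.76 [216.6, 298.5] 0.47654649757120876 0.5916525128537193 0.05102837937755937 0.03039587349490763
pos [0.4554 0.0521 0.1714] rot [-1.7996e+02 -1.5000e-01 -1.7998e+02] F [-0.4  1.3 -0.5] w 0.087 t 9.85 q7 79.0
shift [-0.0535, -0.1791, -0.0036] turn -0.0608
```

>>> {"method": "move_arm", "body": {"steps": [[[-0.027, -0.09, 0], -0.03], [[-0.0535, -0.179, 0], -0.061], [[-0.0535, -0.179, 0], -0.061], [[-0.0535, -0.179, 0], -0.061], [[-0.0535, -0.179, 0], -0.061], [[-0.0535, -0.179, 0], -0.061], [[-0.0535, -0.179, 0], -0.061]], "hand": 0.08, "squeeze": 20}}

```text
time_s: 10.72
tool_pos: [0.5099, -0.1252, 0.1728]
tool_rot: [180.0, -0.0, -176.4]
force: [0.2, -0.6, 0.1]
grip_width: 0.0407
```

```bash
python3 - <<'E'
from h import *
o=env.get_obs();p,d=env.read_camera('wrist');save('w2',p)
P=wcloud(d,o)
for s in env.cut_out('wrist','wheel_a')[:3]:
    m=s['region']&(P[...,2]>.105)&(d>0);print(s['conf'],s['uv'],m.sum(),P[m].mean(0) if m.any() else 0)
    if m.any():print(cv2.minAreaRect((P[m][:,:2]*1000).astype(np.float32)))
E
python3 go.py 0.5097 -0.1268 0.108 183.5
```

```text
0.77 [316.4, 234.5] 2527 [ 0.5067657  -0.1283344   0.11407866]
((509.87353515625, -128.18431091308594), (65.71785736083984, 15.71918773651123), 3.5272860527038574)
0.63 [27.8, 254.8] 283 [ 0.54936855 -0.3896923   0.10968837]
((549.5040283203125, -391.82830810546875), (18.10448455810547, 17.9764461517334), 0.3505233824253082)
0.6 [129.0, 220.3] 1867 [ 0.51023408 -0.26790085  0.11414035]
((491.6427917480469, -242.97659301757812), (46.91554260253906, 122.00033569335938), 34.93171691894531)
pos [ 0.5101 -0.1257  0.1731] rot [ 1.7998e+02  2.0000e-02 -1.7640e+02] F [-0.3  0.   0.6] w 0.04 t 10.82 q7 107.7
shift [0.0004, -0.0011, 0.0651] turn 0.0018
```

View pics/w2.png

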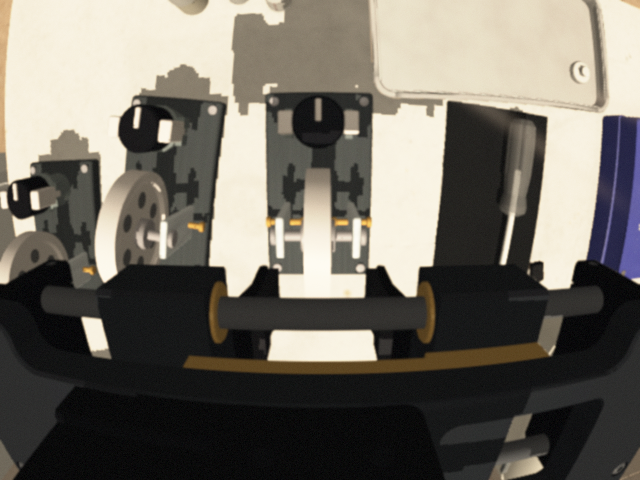

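The wheel at (317,235) sits centred between the jaws, which are about 40 mm apart. I'll lower the fingers to straddle it and rock it.

>>> {"method": "move_arm", "body": {"steps": [[[0, -0.0015, 0.04], 0], [[0, -0.0015, 0.065], 0], [[0, -0.0015, 0.065], 0], [[0, 0.0085, 0.065], 0], [[0, 0.0125, 0.065], 0], [[0, 0.0145, 0.065], 0], [[0, 0.0145, 0.065], 0]]}}

```text
time_s: 11.7
tool_pos: [0.5097, -0.112, 0.1087]
tool_rot: [180.0, 0.1, -176.5]
force: [0.1, -0.3, 0.8]
grip_width: 0.04
```

>>> {"method": "move_arm", "body": {"steps": [[[0, 0.001, 0], 0], [[0, 0.0015, 0], 0], [[0, 0.0015, 0], 0]]}}

```text
time_s: 12.08
tool_pos: [0.5091, -0.1108, 0.1081]
tool_rot: [-180.0, 0.0, -176.5]
force: [0.3, -1.1, 1.1]
grip_width: 0.04
```

>>> {"method": "move_arm", "body": {"steps": [[[0, 0.0015, 0], 0], [[0, 0.0025, 0], 0], [[0, 0.0025, 0], 0], [[0, 0.0025, 0], 0]]}}

```text
time_s: 12.58
tool_pos: [0.5091, -0.1097, 0.1082]
tool_rot: [-179.9, 0.0, -176.5]
force: [-0.1, -4.9, 0.5]
grip_width: 0.04
```

>>> {"method": "move_arm", "body": {"steps": [[[0, 0.001, 0], 0], [[0, 0.002, 0], 0], [[0, 0.002, 0], 0], [[0, 0.002, 0], 0]]}}

```text
time_s: 13.08
tool_pos: [0.5091, -0.1095, 0.1082]
tool_rot: [-179.7, 0.1, -176.6]
force: [1.7, -8.7, -0.9]
grip_width: 0.0399
```

>>> {"method": "move_arm", "body": {"steps": [[[0, -0.012, 0], 0], [[0, -0.024, 0], 0], [[0, -0.034, 0], 0], [[0, -0.037, 0], 0], [[0, -0.039, 0], 0], [[0, -0.039, 0], 0]]}}

```text
time_s: 13.82
tool_pos: [0.5112, -0.145, 0.108]
tool_rot: [180.0, -0.0, -176.5]
force: [0.4, 1.5, 0.0]
grip_width: 0.0401
```

>>> {"method": "move_arm", "body": {"steps": [[[0, -0.001, 0], 0], [[0, -0.002, 0], 0], [[0, -0.002, 0], 0], [[0, -0.002, 0], 0]]}}

```text
time_s: 14.32
tool_pos: [0.5113, -0.1462, 0.108]
tool_rot: [179.9, -0.0, -176.5]
force: [-1.2, 4.4, 2.7]
grip_width: 0.0403
```

>>> {"method": "move_arm", "body": {"steps": [[[0, -0.0015, 0], 0], [[0, -0.002, 0], 0], [[0, -0.002, 0], 0], [[0, -0.002, 0], 0]]}}

```text
time_s: 14.82
tool_pos: [0.5113, -0.1464, 0.108]
tool_rot: [179.8, -0.0, -176.4]
force: [-2.3, 8.7, 3.7]
grip_width: 0.0405
```

>>> {"method": "move_arm", "body": {"steps": [[[0, 0.02, 0], 0], [[0, 0.022, 0], 0], [[0, 0.022, -0.03], 0], [[0, 0.022, -0.065], 0], [[0, 0.022, -0.065], 0], [[0, 0.022, -0.065], 0]]}}

```text
time_s: 15.58
tool_pos: [0.5098, -0.1282, 0.1726]
tool_rot: [-180.0, -0.0, -176.5]
force: [-0.5, -0.2, -0.5]
grip_width: 0.0402
```

```bash
python3 go.py 0.5161 -0.2687 0.1745 174.1
```

```text
pos [ 0.5098 -0.1282  0.1726] rot [-1.7997e+02 -2.0000e-02 -1.7655e+02] F [-0.5 -0.2 -0.5] w 0.0402 t 15.57 q7 107.9
shift [0.0021, -0.1406, -0.0019] turn 0.1632
```

S1 is worn, with about 6 mm of play at fingertip height each way. Now S2.

>>> {"method": "move_arm", "body": {"steps": [[[0, -0.05, 0], 0.08], [[0.002, -0.1, 0], 0.163], [[0.002, -0.1405, 0], 0.163], [[0.002, -0.1405, 0], 0.163], [[0.002, -0.1405, 0], 0.163], [[0.002, -0.1405, 0.03], 0.163], [[0.002, -0.1405, 0.063], 0.163], [[0.002, -0.1405, 0.063], 0.163], [[0.002, -0.1405, 0.063], 0.163]]}}

```text
time_s: 16.7
tool_pos: [0.5174, -0.267, 0.111]
tool_rot: [180.0, 0.1, 174.2]
force: [0.7, -0.4, 0.1]
grip_width: 0.0403
```

>>> {"method": "move_arm", "body": {"steps": [[[0, 0.006, 0], 0], [[0, 0.011, 0], 0], [[0, 0.013, 0], 0], [[0, 0.014, 0], 0], [[0, 0.014, 0], 0]]}}

```text
time_s: 17.32
tool_pos: [0.5182, -0.2537, 0.1102]
tool_rot: [-180.0, 0.0, 174.2]
force: [0.2, -0.3, 1.2]
grip_width: 0.0401
```

>>> {"method": "move_arm", "body": {"steps": [[[0, 0.001, 0], 0], [[0, 0.002, 0], 0], [[0, 0.002, 0], 0], [[0, 0.002, 0], 0]]}}

```text
time_s: 17.82
tool_pos: [0.5183, -0.2519, 0.1101]
tool_rot: [-180.0, 0.0, 174.2]
force: [-1.3, -2.5, 0.6]
grip_width: 0.04
```

>>> {"method": "move_arm", "body": {"steps": [[[0, 0.001, 0], 0], [[0, 0.002, 0], 0], [[0, 0.002, 0], 0], [[0, 0.002, 0], 0]]}}

```text
time_s: 18.32
tool_pos: [0.5183, -0.2516, 0.1101]
tool_rot: [-179.8, 0.0, 174.1]
force: [-0.1, -6.2, -0.6]
grip_width: 0.0399
```

>>> {"method": "move_arm", "body": {"steps": [[[0, 0.001, 0], 0], [[0, 0.002, 0], 0], [[0, 0.002, 0], 0], [[0, 0.002, 0], 0]]}}

```text
time_s: 18.82
tool_pos: [0.5183, -0.2515, 0.1102]
tool_rot: [-179.7, 0.1, 174.0]
force: [1.4, -8.2, -1.9]
grip_width: 0.0399
```

>>> {"method": "move_arm", "body": {"steps": [[[0, -0.012, 0], 0], [[0, -0.024, 0], 0], [[0, -0.03, 0], 0], [[0, -0.032, 0], 0], [[0, -0.034, 0], 0], [[0, -0.034, 0], 0]]}}

```text
time_s: 19.58
tool_pos: [0.5153, -0.2813, 0.11]
tool_rot: [180.0, 0.0, 174.2]
force: [0.3, 0.4, 0.2]
grip_width: 0.0403
```

>>> {"method": "move_arm", "body": {"steps": [[[0, -0.002, 0], 0], [[0, -0.003, 0], 0], [[0, -0.004, 0], 0], [[0, -0.004, 0], 0]]}}

```text
time_s: 20.08
tool_pos: [0.515, -0.2855, 0.1102]
tool_rot: [180.0, 0.0, 174.2]
force: [0.5, 1.8, 0.8]
grip_width: 0.0403
```

>>> {"method": "move_arm", "body": {"steps": [[[0, -0.002, 0], 0], [[0, -0.003, 0], 0], [[0, -0.003, 0], 0], [[0, -0.003, 0], 0]]}}

```text
time_s: 20.58
tool_pos: [0.5146, -0.2886, 0.11]
tool_rot: [-180.0, 0.0, 174.2]
force: [0.4, 0.7, 0.6]
grip_width: 0.04
```

>>> {"method": "move_arm", "body": {"steps": [[[0, -0.001, 0], 0], [[0, -0.002, 0], 0], [[0, -0.002, 0], 0], [[0, -0.002, 0], 0]]}}

```text
time_s: 21.08
tool_pos: [0.5146, -0.2889, 0.11]
tool_rot: [179.9, -0.0, 174.2]
force: [1.0, 4.6, 1.9]
grip_width: 0.0399
```

>>> {"method": "move_arm", "body": {"steps": [[[0, -0.001, 0], 0], [[0, -0.002, 0], 0], [[0, -0.002, 0], 0], [[0, -0.002, 0], 0]]}}

```text
time_s: 21.58
tool_pos: [0.5146, -0.2891, 0.1098]
tool_rot: [179.7, -0.1, 174.3]
force: [0.2, 8.4, 4.1]
grip_width: 0.0399
```

S2 is worn too, with a similar span. Now S3.

>>> {"method": "move_arm", "body": {"steps": [[[0, 0.018, 0], 0], [[0, 0.018, -0.03], 0], [[0, 0.018, -0.064], 0], [[0, 0.018, -0.064], 0], [[0, 0.018, -0.064], 0]]}}

```text
time_s: 22.2
tool_pos: [0.5155, -0.2745, 0.1734]
tool_rot: [-180.0, -0.0, 174.2]
force: [0.3, -0.1, -0.5]
grip_width: 0.0399
```

```bash
python3 go.py 0.5725 -0.3907 0.174 180.8
```

```text
pos [ 0.5155 -0.2745  0.1734] rot [-1.7998e+02 -3.0000e-02  1.7416e+02] F [ 0.3 -0.1 -0.5] w 0.0399 t 22.2 q7 118.1
shift [-0.0685, -0.1098, -0.0006] turn -0.1158
```

>>> {"method": "move_arm", "body": {"steps": [[[-0.035, -0.055, 0], -0.058], [[-0.0685, -0.11, 0], -0.116], [[-0.0685, -0.11, 0], -0.116], [[-0.0685, -0.11, 0], -0.116], [[-0.0685, -0.11, 0], -0.116], [[-0.0685, -0.11, 0.03], -0.116], [[-0.0685, -0.11, 0.064], -0.116], [[-0.0685, -0.11, 0.064], -0.116], [[-0.0685, -0.11, 0.064], -0.116]]}}

```text
time_s: 23.32
tool_pos: [0.5738, -0.3905, 0.1119]
tool_rot: [-180.0, 0.1, -179.1]
force: [-0.6, 0.7, 1.0]
grip_width: 0.0401
```

>>> {"method": "move_arm", "body": {"steps": [[[0, 0.006, 0], 0], [[0, 0.01, 0], 0], [[0, 0.012, 0], 0], [[0, 0.013, 0], 0], [[0, 0.013, 0], 0]]}}

```text
time_s: 23.95
tool_pos: [0.5729, -0.3782, 0.1103]
tool_rot: [-180.0, 0.0, -179.2]
force: [0.1, -1.3, -0.3]
grip_width: 0.0399
```

>>> {"method": "move_arm", "body": {"steps": [[[0, 0.001, 0], 0], [[0, 0.002, 0], 0], [[0, 0.002, 0], 0], [[0, 0.002, 0], 0]]}}

```text
time_s: 24.45
tool_pos: [0.5727, -0.3777, 0.1102]
tool_rot: [-179.8, 0.0, -179.2]
force: [1.5, -5.3, -1.2]
grip_width: 0.0399
```

>>> {"method": "move_arm", "body": {"steps": [[[0, 0.001, 0], 0], [[0, 0.002, 0], 0], [[0, 0.002, 0], 0], [[0, 0.002, 0], 0]]}}

```text
time_s: 24.95
tool_pos: [0.5727, -0.3776, 0.1102]
tool_rot: [-179.6, 0.1, -179.3]
force: [3.4, -8.3, -3.4]
grip_width: 0.0403
```

>>> {"method": "move_arm", "body": {"steps": [[[0, -0.012, 0], 0], [[0, -0.024, 0], 0], [[0, -0.03, 0], 0], [[0, -0.032, 0], 0], [[0, -0.032, 0], 0]]}}

```text
time_s: 25.58
tool_pos: [0.5732, -0.4058, 0.1099]
tool_rot: [180.0, -0.0, -179.2]
force: [0.3, -0.5, 0.0]
grip_width: 0.0399
```

>>> {"method": "move_arm", "body": {"steps": [[[0, -0.001, 0], 0], [[0, -0.002, 0], 0], [[0, -0.002, 0], 0], [[0, -0.002, 0], 0]]}}

```text
time_s: 26.08
tool_pos: [0.5734, -0.4067, 0.11]
tool_rot: [179.9, -0.0, -179.1]
force: [-0.8, 5.1, 2.4]
grip_width: 0.0401
```

>>> {"method": "move_arm", "body": {"steps": [[[0, -0.001, 0], 0], [[0, -0.002, 0], 0], [[0, -0.002, 0], 0], [[0, -0.002, 0], 0]]}}

```text
time_s: 26.58
tool_pos: [0.5734, -0.4069, 0.1099]
tool_rot: [179.7, -0.1, -179.1]
force: [-1.9, 8.1, 3.9]
grip_width: 0.0401
```

>>> {"method": "move_arm", "body": {"steps": [[[0, 0.017, 0], 0], [[0, 0.017, -0.03], 0], [[0, 0.017, -0.064], 0], [[0, 0.017, -0.064], 0]]}}

```text
time_s: 27.08
tool_pos: [0.5744, -0.395, 0.1778]
tool_rot: [-179.7, 0.3, -179.2]
force: [0.2, 0.1, -0.2]
grip_width: 0.0401
```

```bash
python3 go.py 0.4366 -0.2605 0.175 174.1
```

```text
pos [ 0.5744 -0.395   0.1778] rot [-179.69    0.33 -179.21] F [ 0.2  0.1 -0.2] w 0.0401 t 27.07 q7 136.1
shift [0.1359, 0.1364, 0.0012] turn 0.1168
```

S3 is sound: about 2.5 mm each way at z≈0.10. Next I'll go near the S2 selector and look.

>>> {"method": "move_arm", "body": {"steps": [[[0.035, 0.067, 0], 0.06], [[0.07, 0.136, 0], 0.117], [[0.07, 0.136, 0], 0.117], [[0.07, 0.136, 0], 0.117], [[0.07, 0.136, 0], 0.117], [[0.07, 0.136, 0], 0.117]], "hand": -1}}

```text
time_s: 27.82
tool_pos: [0.5012, -0.2595, 0.174]
tool_rot: [-179.9, 0.0, 174.0]
force: [-0.5, -0.0, -0.3]
grip_width: 0.0854
```

```bash
python3 - <<'E'
from h import *
o=env.get_obs();p,d=env.read_camera('wrist');save('w3',p)
P=wcloud(d,o)
for q in('selector_a','stand_a'):
  for s in env.cut_out('wrist',q)[:3]:
    r=s['region']&(d>0);lo,hi=(.074,.085) if q[1]=='e' else (.01,.022)
    m=r&(P[...,2]>lo)&(P[...,2]<hi);print(q,s['conf'],s['uv'],m.sum(),np.round(cv2.minAreaRect((P[m][:,:2]*1000).astype(np.float32))[0],1) if m.any() else 0,[np.round(x,1) for x in cv2.minAreaRect((P[m][:,:2]*1000).astype(np.float32))[1:]])
E
python3 go.py 0.4366 -0.2605 0.07 174.1
```

```text
selector_a 0.73 [150.8, 242.4] 1935 [ 494.3 -393. ] [array([35.4, 54.2]), np.float64(24.5)]
selector_a 0.7 [307.4, 150.0] 2845 [ 438.2 -262. ] [array([53.1, 35.2]), np.float64(84.7)]
selector_a 0.58 [481.1, 122.8] 2303 [ 431.  -133.3] [array([54.9, 35.4]), np.float64(89.9)]
stand_a 0.91 [308.5, 199.6] 9067 [ 489.2 -267.6] [array([ 90.3, 159.4]), np.float64(84.2)]
stand_a 0.87 [182.0, 243.3] 5365 [ 545.6 -390.9] [array([161.3,  89.4]), np.float64(1.8)]
stand_a 0.78 [461.0, 181.4] 8519 [ 482. -133.] [array([ 93.7, 162.5]), np.float64(89.9)]
pos [ 0.501  -0.259   0.1739] rot [-1.7995e+02 -2.0000e-02  1.7403e+02] F [-0.2  0.1  0.7] w 0.0868 t 27.98 q7 116.3
shift [0.0639, -0.0081, 0.1039] turn -0.0013
```

View pics/w3.png

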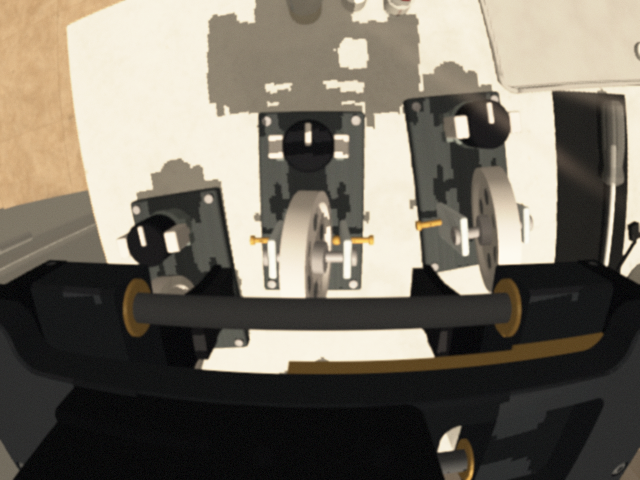

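Selector S2 is at (307,145), centred at about (0.4373,-0.2613), and both of its pins are out. I'll lower onto it and pinch.

>>> {"method": "move_arm", "body": {"steps": [[[0.03, -0.003, 0], 0], [[0.063, -0.0088, 0], 0], [[0.063, -0.0088, 0], 0], [[0.063, -0.0088, 0.05], 0], [[0.063, -0.0088, 0.1], 0], [[0.063, -0.0088, 0.104], 0], [[0.063, -0.0088, 0.104], 0], [[0.063, -0.0088, 0.104], 0]], "hand": -1}}

```text
time_s: 28.98
tool_pos: [0.4392, -0.2611, 0.0721]
tool_rot: [-180.0, 0.2, 174.1]
force: [1.1, 0.4, -0.3]
grip_width: 0.087
```

>>> {"method": "move_arm", "body": {"steps": [[[0, 0, 0], 0], [[0, 0, 0], 0], [[0, 0, 0], 0], [[0, 0, 0], 0], [[0, 0, 0], 0], [[0, 0, 0], 0]], "hand": 1, "squeeze": 20}}

```text
time_s: 29.72
tool_pos: [0.4373, -0.262, 0.0704]
tool_rot: [-179.9, 0.0, 174.1]
force: [-1.3, -5.3, 0.4]
grip_width: 0.0435
```

>>> {"method": "move_arm", "body": {"steps": [[[0, -0.0007, 0], 0], [[0, -0.0007, 0], 0.12], [[0, -0.0007, 0], 0.25], [[0, -0.0007, 0], 0.38], [[0, -0.0007, 0], 0.5], [[0, -0.0007, 0], 0.5]]}}

```text
time_s: 30.48
tool_pos: [0.4374, -0.2621, 0.0704]
tool_rot: [-179.9, 0.1, 145.4]
force: [-0.8, -5.7, 2.3]
grip_width: 0.0436
```

>>> {"method": "move_arm", "body": {"steps": [[[0, 0, 0], 0.13], [[0, 0, 0], 0.26], [[0, 0, 0], 0.39], [[0, 0, 0], 0.5], [[0, 0, 0], 0.56], [[0, 0, 0], 0.58], [[0, 0, 0], 0.58]]}}

```text
time_s: 31.35
tool_pos: [0.4373, -0.2621, 0.0704]
tool_rot: [-180.0, 0.1, 112.3]
force: [-2.1, -6.0, 2.3]
grip_width: 0.0434
```

Turned 61.8°. Now release, lift, and check the selector.

>>> {"method": "move_arm", "body": {"steps": [[[0, 0, 0], 0], [[0, 0, 0], 0], [[0, 0, 0], 0], [[0, 0, 0], 0], [[0, 0, -0.05], 0], [[0, 0, -0.1], 0], [[0, 0, -0.105], 0], [[0, 0, -0.105], 0]], "hand": -1}}

```text
time_s: 32.35
tool_pos: [0.438, -0.2597, 0.1749]
tool_rot: [179.9, -0.1, 112.3]
force: [0.4, 0.8, -0.1]
grip_width: 0.0867
```

```bash
python3 go.py 0.49 -0.132 0.175 183.5
```

```text
pos [ 0.438  -0.2597  0.1749] rot [ 1.7991e+02 -6.0000e-02  1.1233e+02] F [ 0.4  0.8 -0.1] w 0.0867 t 32.35 q7 53.9
shift [0.0983, 0.0966, 0.0002] turn -1.2421
```

>>> {"method": "move_arm", "body": {"steps": [[[0.049, 0.048, 0], -0.18], [[0.098, 0.0965, 0], -0.36], [[0.098, 0.0965, 0], -0.54], [[0.098, 0.0965, 0], -0.72], [[0.098, 0.0965, 0], -0.9], [[0.098, 0.0965, 0], -1.08], [[0.098, 0.0965, 0], -1.242], [[0.098, 0.0965, 0], -1.242], [[0.098, 0.0965, 0], -1.242], [[0.098, 0.0965, 0], -1.242]]}}

```text
time_s: 33.6
tool_pos: [0.4894, -0.1336, 0.1747]
tool_rot: [180.0, -0.0, -176.7]
force: [0.9, -0.8, 0.5]
grip_width: 0.087
```

```bash
python3 - <<'E'
from h import *
o=env.get_obs();p,d=env.read_camera('wrist');save('w4',p)
P=wcloud(d,o)
for q in('selector_a','stand_a'):
  for s in env.cut_out('wrist',q)[:3]:
    r=s['region']&(d>0);lo,hi=(.074,.085) if q[1]=='e' else (.01,.022)
    m=r&(P[...,2]>lo)&(P[...,2]<hi);print(q,s['conf'],s['uv'],m.sum(),np.round(cv2.minAreaRect((P[m][:,:2]*1000).astype(np.float32))[0],1) if m.any() else 0,[np.round(x,1) for x in cv2.minAreaRect((P[m][:,:2]*1000).astype(np.float32))[1:]])
E
python3 go.py 0.4299 -0.1317 0.07 183.5
```

```text
selector_a 0.91 [35.4, 220.1] 1155 [ 493.7 -392.3] [array([54.3, 35.8]), np.float64(66.6)]
selector_a 0.85 [327.1, 151.5] 2861 [ 431.2 -133.1] [array([36. , 53.2]), np.float64(4.5)]
selector_a 0.75 [32.2, 261.3] 121 [ 527.8 -392.8] [array([18.3,  5.6]), np.float64(86.5)]
stand_a 0.94 [174.5, 202.4] 6357 [ 489.4 -267.3] [array([ 91.2, 159.9]), np.float64(84.3)]
stand_a 0.89 [324.8, 207.1] 9384 [ 482.8 -129.7] [array([159.2,  90.9]), np.float64(3.6)]
stand_a 0.85 [67.3, 223.2] 3737 [ 508.2 -392.1] [array([85. , 90.9]), np.float64(1.1)]
pos [ 0.4896 -0.1336  0.175 ] rot [ 179.99    0.   -176.64] F [-0.1  1.  -0. ] w 0.0869 t 33.75 q7 108.3
shift [0.0595, 0.0054, 0.105] turn -0.0025
```

View pics/w4.png

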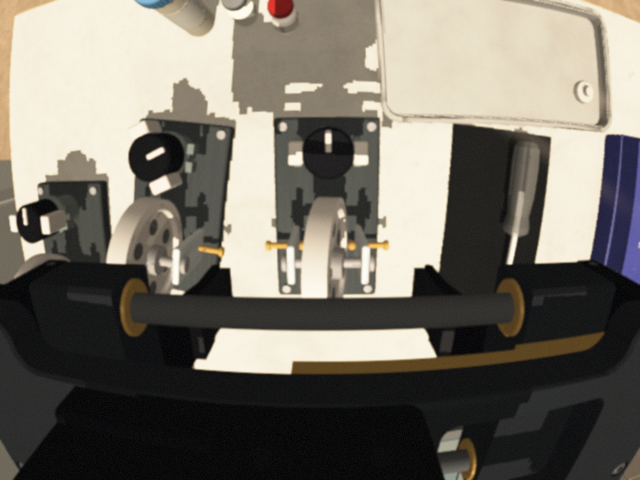

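The S2 selector at (157,155) now shows its tabs turned about 60°. S1's knob is at (327,153), with both pins out. Now I'll do S1.

>>> {"method": "move_arm", "body": {"steps": [[[0.03, 0.003, 0], 0], [[0.0585, 0.0046, 0], 0], [[0.0585, 0.0046, 0], 0], [[0.0585, 0.0046, 0.05], 0], [[0.0585, 0.0046, 0.1], 0], [[0.0585, 0.0046, 0.104], 0], [[0.0585, 0.0046, 0.104], 0], [[0.0585, 0.0046, 0.104], 0]], "hand": -1}}

```text
time_s: 34.75
tool_pos: [0.4329, -0.1328, 0.073]
tool_rot: [-180.0, 0.2, -176.6]
force: [0.5, -0.2, -0.4]
grip_width: 0.087
```

>>> {"method": "move_arm", "body": {"steps": [[[0, 0, 0], 0], [[0, 0, 0], 0], [[0, 0, 0], 0], [[0, 0, 0], 0], [[0, 0, 0], 0], [[0, 0, 0], 0]], "hand": 1, "squeeze": 20}}

```text
time_s: 35.5
tool_pos: [0.431, -0.1328, 0.0713]
tool_rot: [-180.0, 0.0, -176.6]
force: [-0.2, 0.2, 2.6]
grip_width: 0.0431
```

>>> {"method": "move_arm", "body": {"steps": [[[0, 0, 0], 0.12], [[0, 0, 0], 0.25], [[0, 0, 0], 0.38], [[0, 0, 0], 0.5], [[0, 0, 0], 0.5]]}}

```text
time_s: 36.12
tool_pos: [0.431, -0.133, 0.0713]
tool_rot: [-180.0, 0.0, 154.8]
force: [-1.4, -1.9, 4.8]
grip_width: 0.0434
```

>>> {"method": "move_arm", "body": {"steps": [[[0, 0, 0], 0.13], [[0, 0, 0], 0.26], [[0, 0, 0], 0.39], [[0, 0, 0], 0.5], [[0, 0, 0], 0.56], [[0, 0, 0], 0.58], [[0, 0, 0], 0.58]]}}

```text
time_s: 37.0
tool_pos: [0.4309, -0.133, 0.0713]
tool_rot: [-180.0, 0.0, 121.7]
force: [-2.5, -2.6, 5.4]
grip_width: 0.0434
```

>>> {"method": "move_arm", "body": {"steps": [[[0, 0, 0], 0], [[0, 0, 0], 0], [[0, 0, 0], 0], [[0, 0, 0], 0], [[0, 0, -0.05], 0], [[0, 0, -0.1], 0], [[0, 0, -0.105], 0], [[0, 0, -0.105], 0]], "hand": -1}}

```text
time_s: 38.0
tool_pos: [0.4314, -0.1319, 0.176]
tool_rot: [179.9, -0.0, 121.6]
force: [-0.3, 0.1, 0.3]
grip_width: 0.087
```

```bash
python3 go.py 0.50 0.052 0.175 180
```

```text
pos [ 0.4314 -0.1319  0.176 ] rot [ 1.7991e+02 -1.0000e-02  1.2159e+02] F [-0.3  0.1  0.3] w 0.087 t 38.0 q7 39.2
shift [0.1208, 0.1548, 0.0013] turn -1.0195
```

>>> {"method": "move_arm", "body": {"steps": [[[0.04, 0.05, 0], -0.17], [[0.08, 0.1, 0], -0.34], [[0.121, 0.155, 0], -0.51], [[0.121, 0.155, 0], -0.68], [[0.121, 0.155, 0], -0.85], [[0.121, 0.155, 0], -1.02], [[0.121, 0.155, 0], -1.02], [[0.121, 0.155, 0], -1.02], [[0.121, 0.155, 0], -1.02], [[0.121, 0.155, 0], -1.02]]}}

```text
time_s: 39.25
tool_pos: [0.4998, 0.0516, 0.176]
tool_rot: [180.0, 0.0, 179.9]
force: [0.6, 0.1, 0.1]
grip_width: 0.087
```

```bash
cat > drv.py <<'E'
from h import *
import sys
o=env.get_obs();p,d=env.read_camera('wrist');save(sys.argv[1],p);P=wcloud(d,o)
for s in env.cut_out('wrist','screwdriver')[:1]:
    q=P[s['region']&(d>0)];print(s['conf'],s['uv'],'x',q[:,0].min(),q[:,0].max())
    h=q[q[:,2]>.022];print(len(h),'handle',h.mean(0),[np.round(x,1) for x in cv2.minAreaRect((h[:,:2]*1000).astype(np.float32))])
    for x in np.arange(.38,.62,.02):
        w=q[(q[:,0]>x)&(q[:,0]<x+.02)]
        if len(w)>8:print(round(x,3),np.round([w[:,1].min(),np.median(w[:,1]),w[:,1].max(),w[:,2].max()],4),len(w))
P2=P
for s in env.cut_out('wrist','selector_a')[:3]:
    m=s['region']&(d>0)&(P[...,2]>.074)&(P[...,2]<.085);print('sel',s['uv'],[np.round(x,1) for x in cv2.minAreaRect((P[m][:,:2]*1000).astype(np.float32))] if m.any() else 0)
E
python3 drv.py w5
```

```text
0.62 [320.6, 169.4] x 0.40567066904990046 0.5740777003859802
2769 handle [0.44800894 0.05194869 0.02664203] [array([449.5,  52. ]), array([24.2, 87.8]), np.float64(89.0)]
0.4 [0.0395 0.0519 0.0633 0.0304] 465
0.42 [0.0394 0.0519 0.0643 0.0315] 733
0.44 [0.0393 0.0519 0.0644 0.031 ] 720
0.46 [0.0409 0.0519 0.0636 0.03  ] 614
0.48 [0.0391 0.051  0.0628 0.0301] 438
0.5 [0.0493 0.0519 0.0536 0.0206] 118
0.52 [0.0482 0.0519 0.0545 0.0206] 154
0.54 [0.0472 0.0519 0.0546 0.0202] 159
0.56 [0.0491 0.0519 0.0546 0.0201] 87
sel [90.5, 151.3] [array([ 431.6, -132.2]), array([54.7, 36.2]), np.float64(59.0)]
sel [5.7, 177.4] [array([ 448.6, -244.6]), array([ 4.9, 28.5]), np.float64(79.8)]
```

View pics/w5.png

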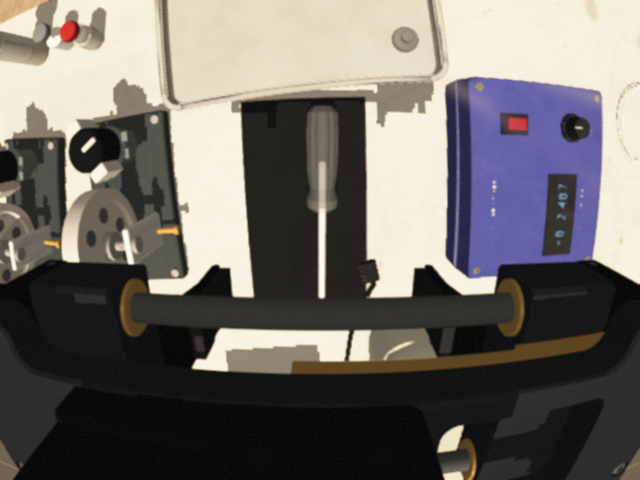

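The driver is still where I left it, with its handle at (321,160), and the S1 selector shows as turned. I'll pick the driver up again.

>>> {"method": "move_arm", "body": {"steps": [[[0.043, 0, 0.04], 0], [[0.043, 0, 0.09], 0], [[0.043, 0, 0.14], 0], [[0.043, 0, 0.163], 0], [[0.043, 0, 0.163], 0], [[0.043, 0, 0.163], 0]]}}

```text
time_s: 40.15
tool_pos: [0.457, 0.0516, 0.0131]
tool_rot: [-180.0, 0.0, 179.9]
force: [0.1, -0.4, -0.3]
grip_width: 0.0867
```

>>> {"method": "move_arm", "body": {"steps": [[[0, 0, 0], 0], [[0, 0, 0], 0], [[0, 0, 0], 0], [[0, 0, 0], 0], [[0, 0, 0], 0], [[0, 0, 0], 0], [[0, 0, 0], 0]], "hand": 1, "squeeze": 40}}

```text
time_s: 41.02
tool_pos: [0.4569, 0.0517, 0.0131]
tool_rot: [180.0, 0.0, 180.0]
force: [-0.2, -0.7, 0.1]
grip_width: 0.0254
```

```bash
python3 go.py 0.5255 0.0072 0.0414 173.9
```

```text
pos [0.4569 0.0517 0.0131] rot [180.     0.   179.96] F [-0.2 -0.7  0.1] w 0.0254 t 41.02 q7 88.9
shift [-0.0687, -0.0444, -0.0283] turn 0.1057
```

>>> {"method": "move_arm", "body": {"steps": [[[0, 0, 0], 0], [[0, 0, 0], 0], [[0, 0, 0], 0], [[0, 0, 0], 0]]}}

```text
time_s: 41.52
tool_pos: [0.4569, 0.0517, 0.0131]
tool_rot: [180.0, 0.0, 180.0]
force: [0.1, 0.1, 0.2]
grip_width: 0.0199
```

>>> {"method": "move_arm", "body": {"steps": [[[0, 0, -0.02], 0], [[0, 0, -0.0285], 0], [[-0.03, -0.02, -0.0285], 0.05], [[-0.055, -0.036, -0.0285], 0.106], [[-0.0687, -0.0444, -0.0285], 0.106], [[-0.0687, -0.0444, -0.0285], 0.106], [[-0.0687, -0.0444, -0.0285], 0.106], [[-0.0687, -0.0444, -0.0285], 0.106]]}}

```text
time_s: 42.52
tool_pos: [0.5247, 0.0081, 0.0414]
tool_rot: [180.0, -0.1, 174.0]
force: [-1.1, -0.5, -0.5]
grip_width: 0.02
```

```bash
python3 tip.py tip2 | grep -v scene
```

```text
[0.5247 0.0081 0.0414] [ 1.7995e+02 -5.0000e-02  1.7396e+02] 0.02
top 0.58 [0.5853 0.0021 0.0467] 17 ymin/max -0.001 0.0044 z 0.0499 0.5899
top 0.59 [0.5942 0.0012 0.0461] 20 ymin/max -0.0012 0.0045 z 0.0493 0.599
top 0.6 [ 0.6054 -0.      0.0463] 20 ymin/max -0.0031 0.0023 z 0.0489 0.6096
top 0.61 [ 0.6148 -0.001   0.0464] 19 ymin/max -0.0036 0.0021 z 0.0491 0.62
top 0.62 [ 0.625  -0.0021  0.0464] 18 ymin/max -0.0052 0.0002 z 0.0501 0.629
top 0.63 [ 0.6347 -0.0033  0.0464] 21 ymin/max -0.0057 0.0 z 0.049 0.6396
top 0.64 [ 0.6452 -0.0039  0.0457] 16 ymin/max -0.0059 -0.0019 z 0.0479 0.6499
top 0.65 [ 0.6549 -0.0049  0.0441] 22 ymin/max -0.0074 -0.0017 z 0.0464 0.6593
top 0.66 [ 0.662  -0.0057  0.0442] 6 ymin/max -0.0077 -0.004 z 0.046 0.6631
top 0.67 [0.6782 0.0228 0.045 ] 58 ymin/max 0.0049 0.0388 z 0.0593 0.6799
top 0.68 [ 0.6827 -0.0159  0.0447] 78 ymin/max -0.0396 0.0073 z 0.0599 0.6849
```

>>> {"method": "move_arm", "body": {"steps": [[[-0.002, -0.0017, -0.0005], 0], [[-0.0145, 0.0013, -0.0005], 0], [[-0.028, 0.0044, -0.0005], 0], [[-0.031, 0.005, -0.0005], 0], [[-0.031, 0.005, -0.0005], 0]]}}

```text
time_s: 43.25
tool_pos: [0.5567, 0.0087, 0.0417]
tool_rot: [-180.0, -0.1, 173.9]
force: [-1.6, 0.4, -0.2]
grip_width: 0.0198
```

>>> {"method": "move_arm", "body": {"steps": [[[-0.002, 0.0004, 0], 0], [[-0.004, 0.0009, 0], 0], [[-0.0049, 0.0011, 0], 0], [[-0.0049, 0.0011, 0], 0]]}}

```text
time_s: 43.75
tool_pos: [0.5609, 0.0094, 0.0417]
tool_rot: [-180.0, -0.1, 173.9]
force: [-4.0, -0.9, 0.4]
grip_width: 0.0197
```

>>> {"method": "move_arm", "body": {"steps": [[[-0.0015, 0.0003, 0], 0], [[-0.003, 0.0006, 0], 0], [[-0.003, 0.0006, 0], 0], [[-0.003, 0.0006, 0], 0]]}}

```text
time_s: 44.25
tool_pos: [0.5614, 0.0096, 0.041]
tool_rot: [-180.0, -0.4, 173.9]
force: [-10.9, -0.7, 2.5]
grip_width: 0.0198
```

The button hit its stop again at 10.9 N. I'll retract and lay the driver on the mat.

>>> {"method": "move_arm", "body": {"steps": [[[0.012, -0.0026, 0], 0], [[0.025, -0.0055, 0], 0], [[0.039, -0.0086, 0], 0], [[0.05, -0.01, 0], 0], [[0.05, -0.01, 0], 0]]}}

```text
time_s: 44.88
tool_pos: [0.5135, 0.0054, 0.0422]
tool_rot: [179.9, 0.0, 173.9]
force: [0.0, 0.9, -1.2]
grip_width: 0.0195
```

```bash
python3 go.py 0.46 0.046 0.0416 180.0
```

```text
pos [0.5135 0.0054 0.0422] rot [1.7993e+02 2.0000e-02 1.7389e+02] F [ 0.   0.9 -1.2] w 0.0195 t 44.88 q7 92.2
shift [0.0575, 0.0346, 0.0007] turn -0.1066
```

>>> {"method": "move_arm", "body": {"steps": [[[0.03, 0.018, 0], -0.05], [[0.0575, 0.0346, 0], -0.107], [[0.0575, 0.0346, 0], -0.107], [[0.0575, 0.0346, 0.015], -0.107], [[0.0575, 0.0346, 0.026], -0.107], [[0.0575, 0.0346, 0.029], -0.107], [[0.0575, 0.0346, 0.029], -0.107], [[0.0575, 0.0346, 0.029], -0.107]]}}

```text
time_s: 45.88
tool_pos: [0.4604, 0.0446, 0.013]
tool_rot: [-180.0, -0.1, 179.9]
force: [-4.1, -0.9, 8.6]
grip_width: 0.0193
```

>>> {"method": "move_arm", "body": {"steps": [[[0, 0, 0], 0], [[0, 0, 0], 0], [[0, 0, 0], 0], [[0, 0, 0], 0], [[0, 0, 0], 0], [[0, 0, -0.05], 0], [[0, 0, -0.1], 0], [[0, 0, -0.15], 0], [[-0.05, 0, -0.16], 0], [[-0.06, 0, -0.16], 0], [[-0.06, 0, -0.16], 0]], "hand": -1}}

```text
time_s: 47.25
tool_pos: [0.5201, 0.0453, 0.1721]
tool_rot: [-179.9, -0.1, 180.0]
force: [-0.4, 0.1, -0.1]
grip_width: 0.0872
```

```bash
python3 drv.py w6; python3 - <<'E'
from h import *
t,dt=env.read_camera('top');save('top2',t)
s,_=env.read_camera('scene');save('sc2',s)
E
```

```text
0.64 [320.8, 151.1] x 0.40869370996251614 0.5925116241883639
2881 handle [0.45224008 0.04465164 0.02659219] [array([453.1,  44.2]), array([24.9, 88.8]), np.float64(88.9)]
0.4 [0.0329 0.0451 0.0565 0.03  ] 351
0.42 [0.0321 0.0443 0.0573 0.0313] 780
0.44 [0.032  0.0451 0.0574 0.0313] 761
0.46 [0.0328 0.0443 0.0566 0.0309] 673
0.48 [0.0302 0.0444 0.0568 0.0305] 614
0.5 [0.0408 0.0452 0.0487 0.0204] 185
0.52 [0.0417 0.0443 0.0478 0.0216] 168
0.54 [0.0417 0.0444 0.047  0.0204] 150
0.56 [0.0406 0.0435 0.0462 0.0206] 127
0.58 [0.0416 0.0444 0.048  0.0199] 68
sel [8.4, 154.7] [array([ 446.3, -245. ]), array([ 3.5, 29.1]), np.float64(88.3)]
sel [95.8, 122.4] [array([ 431.6, -131.7]), array([54.4, 35.3]), np.float64(32.9)]
```

View pics/w6.png

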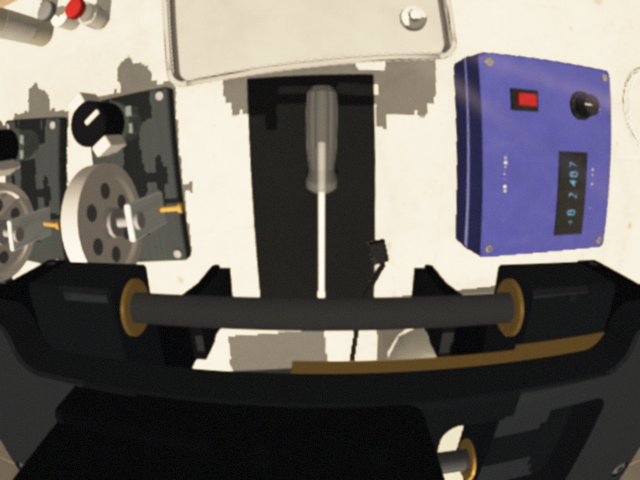

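View pics/top2.png

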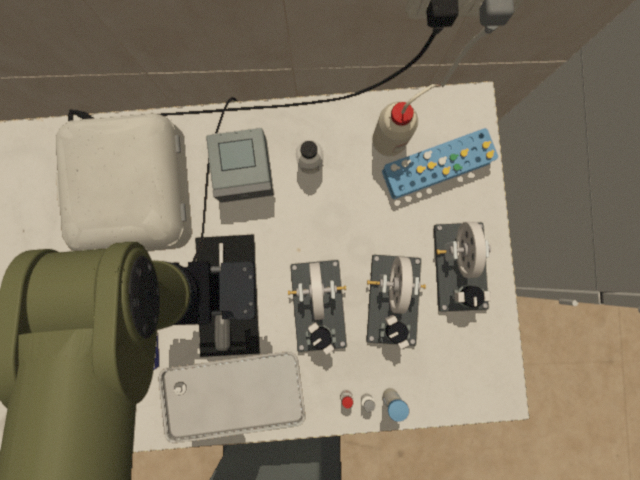

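The top view shows the selectors at (320,338) and (397,333) turned, S3's at (472,297) unturned, and the driver flat on the mat with the gripper clear. Handing in.

```bash
python3 -c "
from cell import env
o=env.get_obs();print(o['time_s'],o['force'].round(1));print(env.sign_off())"
```

```text
47.5 [-0.9 -0.8  0.3]
the job is handed in; nothing more can be done
None
```

I did every step in the required order and handed the job in at 47.5 s; sign-off returns no verdict.

- **First button push:** I pushed the button in with the screwdriver before touching any wheel. It went in against the spring and stopped hard at about 10 N.
- **Wheels:** I rocked all three to the stop both ways, with about 8–9 N at each stop. Fingertip travel at z≈0.10 m, where rim play shows smaller than at the rim top:

| Stand | Play each way | Bearing |
|---|---|---|
| Nearest the mat | about 6.5 mm | worn |
| Middle | about 6.7 mm | worn |
| Far | about 2.5 mm | sound |

- **Selectors:** I pinched the tabs on the two worn stands to about 43.5 mm and turned each selector about 61.8°. The far stand's selector was left alone.
- **Second button push:** It reached the stop again at about 11 N. The screwdriver then went back on the mat.

**Last checks:** In the final pictures the screwdriver lies flat on the mat and the gripper is open and clear of everything. The two worn stands' selectors are turned and the far one is not. The bottle and rack look unmoved.

No check failed, but I did not measure some of these directly. I judged the drag pins from the stop forces and the pictures, and the button springing back out was not imaged. The middle wheel's stops were about 1.6 mm off-centre from my estimate of its position, which I put down to measurement error.

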